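# Set the eccentric guide roller of a tube saw to the box section

## Robot

A 7-joint arm with a two-finger parallel gripper is mounted at the origin on the work surface. World frame = base frame: x ahead of the robot, y to its left, z up, the work surface at z = 0. Lengths are in m, angles in rad, forces in N, time in s.
With the tool pointing down it reaches from about 0.4 to 0.85 m from the base axis. Payload 6.9 kg.
Tool frame: the origin (TCP) lies between the finger pads; the fingertips stand 19 mm ahead of it and the grasp point (between the pads) is the TCP; x points along the fingers, y is the direction in which the jaws open and shut, and the axes are right-handed (so a half turn about x gives the same grasp; the last joint's range is limited). The gripper opens to 85 mm and grips with 20 to 120 N. Pads are 22 mm wide; open, the fingers measure 114 mm over their backs; the gripper's body (76 mm by 85 mm) begins 54 mm behind the grasp point. The pads swing forward as they close: fully open they stand 13 mm farther back than shut.
Start: joints at [0.105, 0.507, -0.238, 1.5, 0.126, 1.149, -0.155], TCP at [0.625, -0, 0.25] pointing down, gripper open.
Joint ranges: [-3.08, 3.08], [-0.24, 2.05], [-1.43, 1.35], [0, 2.5], [-1.52, 4.66], [0.17, 1.96], [-2.89, 2.89]. Speed limits (rad/s): [2.39, 2.39, 3.14, 3.14, 3.14, 3.14, 3.14].

## Interface

Orientations are given as a rotation vector (axis times angle).
In Python, from plant import robot gives the robot as it stands.
- The arm moves only by the tool step_arm, never from a script. Its argument "series" is a list that holds one entry, the list of rows, each a list of 4 numbers: the shift along the tool's x, y, z in mm, then the turn about the tool's x in rad. A call has 1 to 20 rows; each row is the pose to reach, as a shift and turn from the pose measured when the call began, along the tool's axes at that moment; what a row does not reach only later rows make up. A row lasts 1/10 s, in which the tool goes at most 50 mm and 8.59 degrees, less where a joint would pass 70% of its speed; a pose out of reach is approached as far as the arm can. A call with a gripper value outside its range is refused whole. "gripper" is the finger opening in mm, from 0 to 85.4, set as the call begins (left out, the last holds). The fingers move at their own pace and stop on an object; "squeeze" is the grip in N (left out, the last holds). Time passes only in rows, so rows that repeat a pose let the fingers close. It gives the time, the measured TCP pose, the force and the opening at its end, in the units of the state.
- robot.observe(): the state, without advancing time (a new reading comes with each control period).
- robot.snapshot(name): name is "scene" or "side" or "wrist"; returns a dict with "image" (480x640x3 uint8, red, green, blue), "K" (3x3 intrinsics, pixels), "R" (3x3) and "t" (3): a world point X has camera coordinates R X + t. Camera axes: x right, y down, z forward; pixel columns grow to the right and rows downward; lengths in m; the calibration is good to about 2 mm. A picture is of the moment at which its call begins. There is no depth.
- robot.hand_in(): hands the job in, once; it reports no verdict.
The state is a dict: "time": time; "joint_positions": joint angles; "joint_vel": joint speeds; "joint_efforts": joint torques, N m; "ee_pos": TCP position; "orientation": TCP orientation; "contact_force": force on the tool from outside, world axes, zero at the start; "moment": the same for the moment, N m; "opening": opening from 0.0 (shut) to 1.0 (fully open).
Only numpy, scipy, OpenCV 4.12 (cv2) and the standard library are available. Lean on these libraries where they do the work, as an engineer would, in place of code of your own. Each camera call takes 0.05 s, during which the arm holds its last target. There are 200 camera calls.

## Task

Set the saw's tube guide to the loose piece of box section, which serves as the gauge: feed the piece in from the infeed end (on the robot's left, where the fence has its bent lead-in), under the fence's lip, until it sticks out about equally at both ends, and let go of it. Then swing the lever to turn the eccentric bolt until the roller just touches the piece and holds it lightly against the fence, with no more than about 1 mm of play, and let go of the lever. Check the setting by taking the piece at its other end and drawing it on through to the outfeed side, where it stays lying on the bed clear of fence and roller; leave the lever where you set it, and do not disturb the spanner, flange, bearing and billet that lie around the guide.

Things in the scene. Friction and masses are not known exactly. Their poses are not given: they have to be found in the camera images.
- guide: Tube guide: steel bed plate 400 x 150 x 20 mm fixed on the bench. Origin on its underside, z up; its top is 20 mm higher. The tube runs along x = 0 from the infeed end, y = +175 mm, to the outfeed end, y = -225 mm; across, the plate spans x = -65 to +85 mm. The fence stands on the -x side of that line, the roller on the +x side.
- fence: Dark steel fence on the bed, axes as the guide's; guide x of -17.5 to -12.5 mm, differing by case. Origin at the foot of its guiding face (plane x = 0, tube on the +x side), on the plate's top, beside the bolt axis. Spans y -32 to +28 mm, then a bent lead-in to +41. A lip overhangs the tube by 12 mm, underside 33.5, top 39.5 mm above the plate. Foot reaches to x = -44 mm.
- gauge_center (a point): Centre of the gauge, a loose bright piece of aluminium box section 160 mm long (its x), 30 x 30 mm in section, wall 2.5 mm, open ends, about 0.28 kg, lying flat on the bench. Both ends and all four sides are alike. Its centre is 15 mm above what it lies on.
- roller_center (a point): Centre of the steel guide roller, radius 28 mm, from 4 to 37 mm above the plate. It spins freely on the bolt's eccentric throw, 9 mm off the bolt axis. The gap is this point's x in the fence's frame less 28 mm: it must become 30 mm, the gauge's width; at the start it is 6 to 14 mm wider.
- lever (a joint): Turn q (rad) of eccentric bolt and lever about the upright bolt axis, -1.15 to 1.15, counter-clockwise from above positive. At 0 the lever points to guide +x. The roller's centre lies -9 sin q mm in x, 9 cos q mm in y (guide) from the axis, so a positive turn closes the gap. Starts at -1.1 to -0.85; fits at about -0.1 to 0.55. Friction (1.3 N at the knob) holds it where left.
- bolt_axis (a point): Point of the upright axis of the eccentric bolt on the plate's top, x = 45 mm, y = 0 of the guide. A boss of 15 mm radius with a hex nut reaches 78 mm above the plate.
- knob_grip (a point): Grip point of the upright black knob on the lever's end, 95 mm from the bolt axis, 83 mm above the plate's top. Knob: cylinder of 25 mm diameter, from 58 to 101 mm above the plate, spinning freely. The lever arm below it is 16 mm wide, 50 to 58 mm above the plate.
- spanner_mid (a point): Bystander: a spanner about 190 mm long lying flat; point near its middle. Not to be moved.
- flange_mid (a point): Bystander: a stepped steel flange, 100 mm diameter, 34 mm tall; its centre. Not to be moved.
- bearing_mid (a point): Bystander: a bearing ring, 80 mm diameter, 23 mm tall, lying flat; its centre. Not to be moved.
- billet_center (a point): Bystander: a standing round steel billet, 72 mm diameter, 75 mm tall; its centre. Not to be moved.
There are look-alikes about, which are no part of the job. There is more than one size of the part that bears gauge_center; the job needs the middle-sized.

How it is judged:
On the way, in this order (a step that is already met when the one before it is completed fails the run):
1. the gauge is being fed in on the bed from the infeed end, in line with the gap (y of gauge_center in the frame of fence between 0.04 and 0.12 m and x of gauge_center in the frame of fence between 0.008 and 0.036 m and z of gauge_center in the frame of fence between 0.008 and 0.025 m).
2. the gauge lies flat on the bed between fence and roller, middle within 30 mm of the bolt's axis along the bed, and is let go (y of gauge_center in the frame of fence between -0.03 and 0.03 m and x of gauge_center in the frame of fence between 0.012 and 0.031 m and z of gauge_center in the frame of fence below 0.018 m and contact force between the fingers and gauge below 0.1 N), for 0.2 s.
3. the gap is set on the gauge (from 1 mm under to 1.5 mm over its 30 mm) with the gauge still in the guide, and the lever is let go (x of roller_center in the frame of fence between 0.057 and 0.0595 m and y of gauge_center in the frame of fence between -0.04 and 0.04 m and x of gauge_center in the frame of fence below 0.018 m and z of gauge_center in the frame of fence below 0.018 m and contact force between the fingers and lever below 0.1 N), for 0.2 s.
4. the gauge is drawn through the set guide towards the outfeed, sliding on the bed, held by its outfeed end (x of roller_center in the frame of fence between 0.057 and 0.0595 m and y of gauge_center in the frame of fence between -0.095 and -0.048 m and x of gauge_center in the frame of fence between 0.01 and 0.022 m and z of gauge_center in the frame of fence below 0.023 m and y of the grasp point in the frame of fence below -0.06 m and contact force between the fingers and gauge above 0.5 N).
At the end, for the whole second after the job is handed in: The gap between fence and roller is 29 to 31.5 mm (gauge 30 mm); the gauge lies flat and at rest on the outfeed part of the bed, its rear end just clear of fence and roller (middle 112 to 200 mm past the bolt's axis), and gauge and lever are let go (x of roller_center in the frame of fence between 0.057 and 0.0595 m and y of gauge_center in the frame of fence between -0.2 and -0.112 m and x of gauge_center in the frame of fence between -0.02 and 0.05 m and z of gauge_center in the frame of fence between 0.012 and 0.018 m and linear speed of gauge below 0.02 m/s and contact force between the fingers and gauge below 0.1 N and contact force between the fingers and lever below 0.1 N); the robot touches nothing.
It fails at once if a bystander (spanner, flange, bearing, billet) is shifted by more than 30 mm (distance of any of spanner_mid, flange_mid, bearing_mid, billet_center from where it was at the start of the episode above 0.03 m).
It also fails if it takes over 72 s, if anything falls off the work surface, if the arm or the gripper's body presses on something with over 40 N, if the wrist force passes 120 N, or if a joint passes its speed limit or range.

## Working session

There is one attempt and no reset: what is moved stays moved. The work goes in short steps, Python scripts to look and compute and a tool call to move; the robot and the scene stay as the last step left them, time stands still between calls to the robot, and variables do not carry over. Pictures are saved under pics/ and viewed, on a budget of 10 in all, crops included, one or two more only if the job needs it, and the job is handed in when it is done.

Besides the shell and the picture viewer there is one more tool, called after ">>>" as a command line: name --argument value ..., lists and objects as JSON in quotes. step_arm: Moves the arm, as the interface text tells. Its arguments: {"type":"object","properties":{"series":{"type":"array"},"gripper":{"type":"number"},"squeeze":{"type":"number"}},"required":["series"]}

```bash
mkdir -p pics; ls; cat > h.py <<'E'
import sys,json,numpy as np,cv2
from plant import robot
from scipy.spatial.transform import Rotation as Ro
def snap(n,f):
    s=robot.snapshot(n); cv2.imwrite(f'pics/{f}.png',cv2.cvtColor(s['image'],cv2.COLOR_RGB2BGR))
    np.savez(f'pics/{f}.npz',K=s['K'],R=s['R'],t=s['t']); return s
def cam(f): d=np.load(f'pics/{f}.npz'); return d['K'],d['R'],d['t']
def onz(f,px,z):
    K,R,t=cam(f); c=-R.T@t; d=R.T@np.linalg.inv(K)@np.array([px[0],px[1],1.]); return c+d*(z-c[2])/d[2]
def proj(f,X):
    K,R,t=cam(f); p=K@(R@np.array(X)+t); return p[:2]/p[2]
def tri(*obs):
    A=[];b=[]
    for f,px in obs:
        K,R,t=cam(f); c=-R.T@t; d=R.T@np.linalg.inv(K)@np.array([px[0],px[1],1.]); d/=np.linalg.norm(d)
        P=np.eye(3)-np.outer(d,d); A.append(P); b.append(P@c)
    A=np.vstack(A);b=np.hstack(b); x=np.linalg.lstsq(A,b,rcond=None)[0]; return x,np.linalg.norm(A@x-b)
E
python3 - <<'E'
from h import *
for n in ['scene','side']: 
    snap(n,n+'0'); K,R,t=cam(n+'0'); print(n,K[0,0],-R.T@t,R[2])
o=robot.observe(); print(o['time'],o['ee_pos'],Ro.from_rotvec(o['orientation']).as_matrix().round(3),o['opening'])
E
```

```text
pics
scene 572.2407063206867 [ 1.46964789 -0.26249883  1.13692766] [-0.68213586  0.16285865 -0.71285884]
side 570.968837497398 [-0.14096766 -0.85848918  0.80366337] [ 0.4759      0.66006609 -0.58123313]
0.1 [ 6.24604246e-01 -8.30284916e-05  2.49527663e-01] [[-0.002  1.    -0.   ]
 [-0.    -0.    -1.   ]
 [-1.    -0.002  0.   ]] 0.9989877735486977
```

View pics/scene0.png

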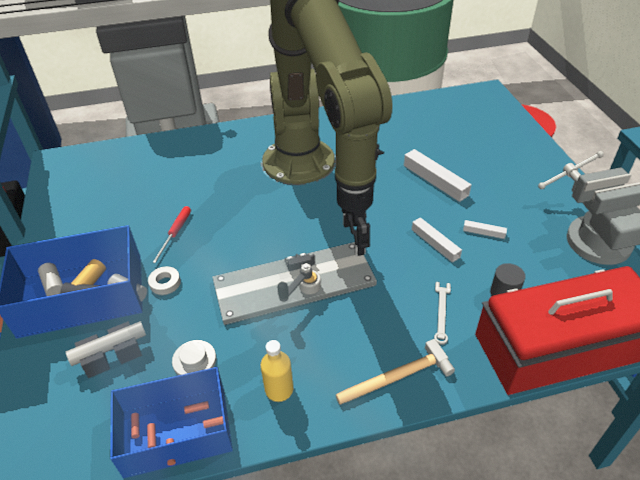

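View pics/side0.png

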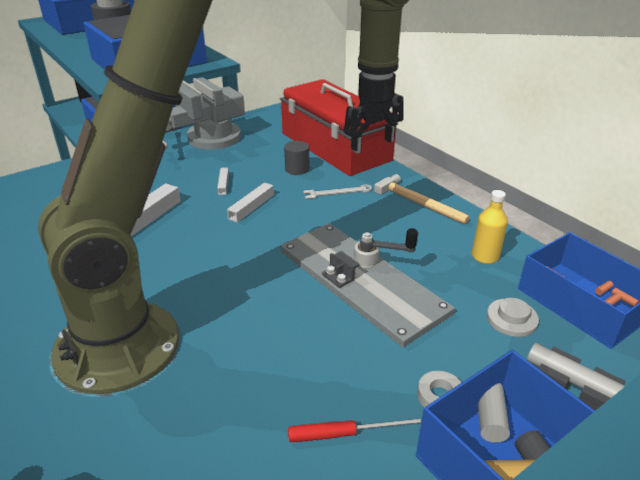

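```bash
python3 - <<'E'
from h import *
a=cv2.imread('pics/scene0.png');b=cv2.imread('pics/side0.png')
C=np.zeros((600,800,3),np.uint8)
def put(im,x0,y0,w,h,s,X,Y):
    c=cv2.resize(im[y0:y0+h,x0:x0+w],None,fx=s,fy=s,interpolation=cv2.INTER_CUBIC); C[Y:Y+c.shape[0],X:X+c.shape[1]]=c
put(a,400,145,115,120,3,0,0)      # scene pieces
put(b,125,160,155,80,2,0,362)   # side pieces
put(a,208,240,180,85,2.5,348,0)   # scene guide
put(b,275,220,185,128,2.4,350,215)   # side guide
cv2.imwrite('pics/c1.png',C)
E
```

```text
(no output)
```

View pics/c1.png

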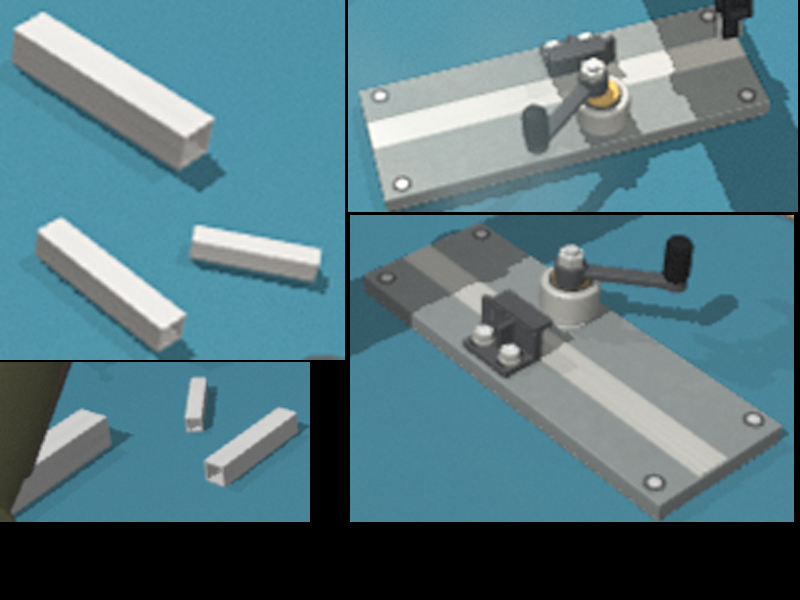

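Candidates: large (437,175), medium (437,240) and small (485,230) in the scene view. The medium one fits, since its length is between the other two; the crop confirms it. The infeed is at image right in the scene view, where the lead-in is.

```bash
python3 - <<'E'
from h import *
A=lambda x,y:(400+x/3,145+y/3); B=lambda x,y:(125+x/2,160+(y-362)/2)
G=lambda x,y:(208+(x-348)/2.5,240+y/2.5); S=lambda x,y:(275+(x-350)/2.4,220+(y-215)/2.4)
T=lambda a,b:tri(('scene0',a),('side0',b))
# gauge: end near robot-left etc.  scene top corners -> side
print('gauge c',T(A(112,273),B(252,438.5)))
for n,c in dict(a=(40,230),b=(62,219),c=(185,317),d=(160,328)).items(): print(n,onz('scene0',A(*c),.03).round(4))
for n,c in dict(a=(205,463),b=(224,470),c=(298,413),d=(280,408)).items(): print(n,onz('side0',B(*c),.03).round(4))
s={'inR':((708,15),(387,277)),'inF':((747,95),(481,233)),'outF':((402,184),(754,419)),'outR':((380,96),(654,482))}
P={}
for k,(a,b) in s.items(): P[k],r=T(G(*a),S(*b)); print(k,P[k].round(4),r.round(4))
print('ctr',np.mean(list(P.values()),0)); d=P['inR']+P['inF']-P['outF']-P['outR']; print('yaw of y axis',np.degrees(np.arctan2(d[1],d[0]))-90)
print('knob top',T(G(536,108),S(678,240)),'nut top',T(G(593,62),S(571,249)))
for n,px in dict(flange=(194,358),bearing=(164,281),billet=(508,280),sp1=(443,290),sp2=(441,340),bottle=(277,395)).items(): print(n,onz('scene0',px,.02).round(3))
E
```

```text
gauge c (array([0.4692056 , 0.28844432, 0.02308699]), np.float64(0.003121017031678703))
a [0.4027 0.2444 0.03  ]
b [0.3941 0.2694 0.03  ]
c [0.5417 0.3282 0.03  ]
d [0.5482 0.3017 0.03  ]
a [0.3854 0.2578 0.03  ]
b [0.3968 0.2296 0.03  ]
c [0.5474 0.296  0.03  ]
d [0.5347 0.3216 0.03  ]
inR [0.4389 0.0546 0.0189] 0.0021
inF [0.5589 0.0617 0.0189] 0.0013
outF [ 0.5796 -0.2984  0.0186] 0.0027
outR [ 0.4593 -0.3048  0.0178] 0.0021
ctr [ 0.50919181 -0.12171959  0.01854483]
yaw of y axis 3.271369514094445
knob top (array([ 0.60490295, -0.16307736,  0.11874871]), np.float64(0.0038135970455612143)) nut top (array([ 0.54155856, -0.0944076 ,  0.09542259]), np.float64(0.0029508869893681354))
flange [ 0.685 -0.393  0.02 ]
bearing [ 0.43  -0.446  0.02 ]
billet [0.66  0.405 0.02 ]
sp1 [0.647 0.233 0.02 ]
sp2 [0.786 0.17  0.02 ]
bottle [ 0.827 -0.227  0.02 ]
```

>>> step_arm --series '[[[5,-10,-30,0.12],[10,-20,-62,0.24],[15,-30,-94,0.36],[20,-40,-126,0.48],[25,-50,-158,0.6],[30,-60,-190,0.72],[35,-70,-222,0.84],[40,-80,-254,0.96],[45,-90,-282,1.08],[48,-96,-300,1.16],[50,-98,-306,1.178],[50,-98,-306,1.178],[50,-98,-306,1.178]]]' --gripper 60 --squeeze 70

```text
time: 1.4
ee_pos: [0.5271, 0.3043, 0.1996]
orientation: [2.004, 0.398, -2.007]
contact_force: [0.4, -0.1, 1.4]
opening: 0.702
```

```bash
python3 - <<'E'
from h import *
snap('wrist','w1'); K,R,t=cam('w1'); print(K[0,0],-R.T@t,R)
o=robot.observe(); print(o['time'],o['ee_pos'],Ro.from_rotvec(o['orientation']).as_matrix().round(3))
E
```

```text
419.8780873985183 [0.58950648 0.33143692 0.32313168] [[ 3.83048266e-01 -9.23728272e-01  3.24993851e-04]
 [-8.88962618e-01 -3.68536111e-01  2.71894461e-01]
 [-2.51036828e-01 -1.04437609e-01 -9.62327022e-01]]
1.45 [0.52740518 0.3040658  0.19978312] [[-0.001  0.382 -0.924]
 [-0.001 -0.924 -0.382]
 [-1.     0.     0.001]]
```

View pics/w1.png

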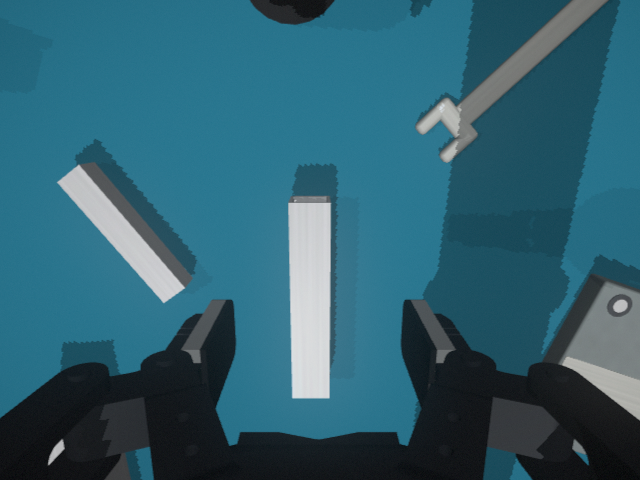

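```bash
python3 - <<'E'
from h import *
c=[onz('w1',p,.03) for p in [(289,203),(331,203),(329.5,398),(292,398)]]
far=(c[0]+c[1])/2; near=(c[2]+c[3])/2; d=far-near
ctr=(far+near)/2; print(far,near,np.linalg.norm(d),np.linalg.norm(c[0]-c[1]),np.linalg.norm(c[2]-c[3]),np.degrees(np.arctan2(d[1],d[0])),ctr)
u=d/np.linalg.norm(d); g=ctr+u*.062; print('grip',g, 'small',[onz('w1',p,.02).round(3) for p in [(165,302),(188,283),(60,180)]])
for z in(.03,.023): 
  # cross-view height: top centre in scene and wrist
  pass
px=proj('w1',ctr); print(tri(('scene0',(437.3,236)),('side0',(251,198.3)),('w1',px)))
o=robot.observe();R=Ro.from_rotvec(o['orientation']).as_matrix(); print(R.T@(g-o['ee_pos'])*1e3)
E
```

```text
[0.5382549  0.31615278 0.03      ] [0.39061879 0.25516342 0.03      ] 0.15973766989629432 0.02966350851623461 0.030364199986551512 22.445810754657202 [0.46443685 0.2856581  0.03      ]
grip [0.52173979 0.30933029 0.03      ] small [array([0.421, 0.391, 0.02 ]), array([0.443, 0.379, 0.02 ]), array([0.483, 0.488, 0.02 ])]
(array([0.46676875, 0.28633986, 0.02502031]), np.float64(0.006549776954261392))
[169.78414023  -7.10732122   2.9918217 ]
```

The wrist view shows the gauge at (289–331, 203–398). Its size comes out as 159.7 × 30 mm at z = 30 mm, which matches the middle piece, and its yaw is 22.4°. I'll descend to its far end.

>>> step_arm --series '[[[25,-2,1,0],[60,-4,2,0],[95,-7,3,0],[130,-7,3,0],[155,-7,3,0],[170,-7,3,0],[177,-7,3,0],[177,-7,3,0],[177,-7,3,0]]]'

```text
time: 2.35
ee_pos: [0.5226, 0.3089, 0.0237]
orientation: [2.007, 0.397, -2.007]
contact_force: [0.4, 0.4, 0.4]
opening: 0.699
```

>>> step_arm --series '[[[0,0,0,0],[0,0,0,0],[0,0,0,0],[0,0,0,0],[0,0,0,0],[0,0,0,0]]]' --gripper 10 --squeeze 80

```text
time: 2.95
ee_pos: [0.5234, 0.3092, 0.0251]
orientation: [2.009, 0.398, -2.005]
contact_force: [0.2, -1.8, 4.6]
opening: 0.334
```

>>> step_arm --series '[[[-10,0,0,0],[-35,0,0,0],[-65,12,8,-0.08],[-90,30,20,-0.2],[-100,48,32,-0.33],[-100,66,43,-0.46],[-100,84,54,-0.6],[-100,102,65,-0.74],[-100,120,76,-0.88],[-100,138,87,-1.02],[-100,152,97,-1.14],[-100,162,104,-1.21],[-100,166,106,-1.236],[-100,166,106,-1.236],[-100,166,106,-1.236]]]'

```text
time: 4.45
ee_pos: [0.4888, 0.116, 0.1252]
orientation: [1.17, 1.234, -1.166]
contact_force: [0.9, 0.1, -2.8]
opening: 0.335
```

```bash
python3 - <<'E'
from h import *
snap('wrist','w2'); snap('scene','s2'); 
o=robot.observe(); R=Ro.from_rotvec(o['orientation']).as_matrix();print(o['time'],o['ee_pos'],R.round(3),o['opening'])
a=cv2.imread('pics/w2.png'); b=cv2.imread('pics/s2.png')[215:325,200:400]
C=np.zeros((600,800,3),np.uint8); C[:400,:533]=cv2.resize(a,(533,400)); C[:0]; 
d=cv2.resize(b,None,fx=1.8,fy=1.8,interpolation=2); C[400:598,:360]=d
c=cv2.resize(a[0:150,230:410],None,fx=1.45,fy=1.45,interpolation=2); C[:c.shape[0],535:535+c.shape[1]]=c
cv2.imwrite('pics/c2.png',C)
E
```

```text
4.55 [0.48864766 0.11620006 0.12504373] [[ 0.002  0.998  0.057]
 [ 0.001  0.057 -0.998]
 [-1.     0.003 -0.001]] 0.3395773084515504
```

View pics/c2.png

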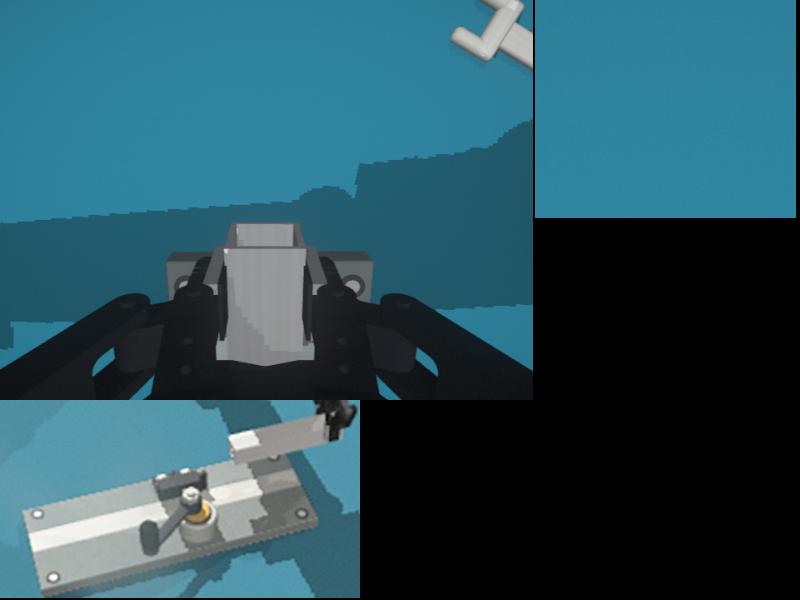

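```bash
python3 - <<'E'
from h import *
s=640/533
for n,p in dict(scrL=(183,286),scrR=(352,286),cL=(167,262),cR=(373,262)).items(): print(n,onz('w2',(p[0]*s,p[1]*s),.02).round(4))
# held gauge rear end top corners, top z = tcp+0.005
for n,p in dict(tl=(226,248),tr=(307,248)).items(): print(n,onz('w2',(p[0]*s,p[1]*s),.130).round(4))
# leading end top corners in scene
for n,p in dict(l=(230,436),r=(229,459)).items(): print(n,(200+p[0]/1.8,215+(p[1]-400)/1.8))
for z in(.13,.125):print(onz('s2',(200+229/1.8,215+36/1.8),z).round(4), onz('s2',(200+260/1.8,215+44/1.8),z).round(4))
E
```

```text
scrL [0.4318 0.0549 0.02  ]
scrR [0.5547 0.0616 0.02  ]
cL [0.4206 0.0734 0.02  ]
cR [0.5674 0.0813 0.02  ]
tl [0.4726 0.1337 0.13  ]
tr [0.5022 0.1353 0.13  ]
l (327.77777777777777, 235.0)
r (327.22222222222223, 247.77777777777777)
[ 0.4872 -0.0246  0.13  ] [0.5136 0.0126 0.13  ]
[ 0.4823 -0.0234  0.125 ] [0.5089 0.0139 0.125 ]
```

>>> step_arm --series '[[[15,0,2,0],[35,0,5,0],[55,0,8,0],[67,0,10,0],[72,0,10,0],[72,0,10,0],[72,0,10,0]]]'

```text
time: 5.25
ee_pos: [0.4898, 0.1069, 0.0536]
orientation: [1.17, 1.234, -1.164]
contact_force: [0.2, -0.4, -2.3]
opening: 0.337
```

```bash
python3 - <<'E'
from h import *
snap('wrist','w3'); snap('scene','s3'); snap('side','d3')
o=robot.observe(); R=Ro.from_rotvec(o['orientation']).as_matrix();print(o['time'],o['ee_pos'],o['opening'])
C=np.zeros((600,800,3),np.uint8)
def put(f,x0,y0,w,h,s,X,Y):
    c=cv2.resize(cv2.imread(f'pics/{f}.png')[y0:y0+h,x0:x0+w],None,fx=s,fy=s,interpolation=cv2.INTER_CUBIC); C[Y:Y+c.shape[0],X:X+c.shape[1]]=c
put('w3',160,230,320,200,1.25,0,0)
put('s3',270,225,120,90,3.3,402,0)
put('d3',265,195,130,110,3,402,300)
put('d3',265,195,1,1,1,0,0)
put('s3',200,215,200,120,2,0,300)
cv2.imwrite('pics/c3.png',C)
E
```

```text
5.4 [0.48987312 0.10657617 0.0537818 ] 0.33272253310860367Traceback (most recent call last):
  File "<stdin>", line 9, in <module>
  File "<stdin>", line 6, in put
ValueError: could not broadcast input array from shape (330,390,3) into shape (300,390,3)
```

```bash
python3 - <<'E'
from h import *
C=np.zeros((600,800,3),np.uint8)
def put(f,x0,y0,w,h,s,X,Y):
    c=cv2.resize(cv2.imread(f'pics/{f}.png')[y0:y0+h,x0:x0+w],None,fx=s,fy=s,interpolation=cv2.INTER_CUBIC); C[Y:Y+c.shape[0],X:X+c.shape[1]]=c
put('w3',160,230,320,200,1.25,0,0)
put('s3',270,225,120,90,3.3,402,0)
put('d3',265,195,130,100,3,402,300)
put('s3',200,215,200,120,2,0,300)
cv2.imwrite('pics/c3.png',C)
E
```

```text
(no output)
```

View pics/c3.png

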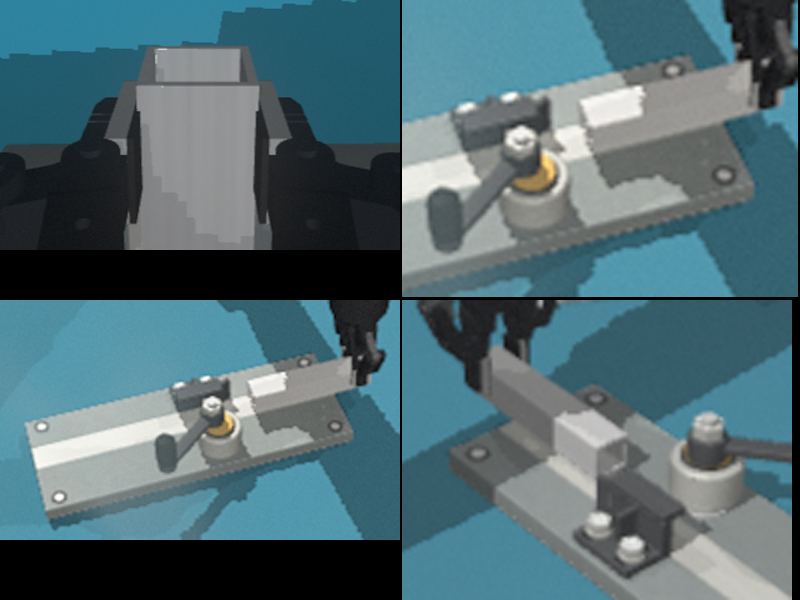

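```bash
python3 - <<'E'
from h import *
def prof(f,y,z,xs,sl=-.057):
    g=cv2.GaussianBlur(cv2.imread(f'pics/{f}.png'),(0,0),.6).astype(np.float32).mean(2)
    p=np.array([proj(f,(x,y+ (x-.5)*.057,z)) for x in xs],np.float32)
    return cv2.remap(g,p[:,0].reshape(-1,1),p[:,1].reshape(-1,1),cv2.INTER_LINEAR).ravel()
xs=np.arange(.44,.57,.0005)
def band(f,y,z,lo=.47,hi=.55):
    v=prof(f,y,z,xs); d=np.gradient(v); m=(xs>lo)&(xs<hi); i=np.where(m)[0]
    a=xs[i[np.argmax(d[i])]]; b=xs[i[np.argmin(d[i])]]; return a,b,(a+b)/2
for f in('scene0','side0'):
    for y in (-.28,-.25,-.22,-.19,-.16): print(f,y,np.round(band(f,y,.02),4),'x at y=-.097 ->',round(band(f,y,.02)[2]+(y+.097)*.057,4))
for f in ('s3','d3'):
    for y in (-.028,-.022,-.016,-.01): print(f,y,np.round(band(f,y,.0588),4),'exp',.4899-.057*(y-.1066))
E
```

```text
scene0 -0.28 [0.4885 0.5255 0.507 ] x at y=-.097 -> 0.4966
scene0 -0.25 [0.4885 0.524  0.5063] x at y=-.097 -> 0.4975
scene0 -0.22 [0.4855 0.523  0.5043] x at y=-.097 -> 0.4972
scene0 -0.19 [0.4835 0.5205 0.502 ] x at y=-.097 -> 0.4967
scene0 -0.16 [0.483  0.512  0.4975] x at y=-.097 -> 0.4939
side0 -0.28 [0.4895 0.524  0.5068] x at y=-.097 -> 0.4963
side0 -0.25 [0.488 0.522 0.505] x at y=-.097 -> 0.4963
side0 -0.22 [0.4855 0.5205 0.503 ] x at y=-.097 -> 0.496
side0 -0.19 [0.4845 0.5185 0.5015] x at y=-.097 -> 0.4962
side0 -0.16 [0.4835 0.5175 0.5005] x at y=-.097 -> 0.4969
s3 -0.028 [0.485  0.5155 0.5003] exp 0.4975722
s3 -0.022 [0.4845 0.516  0.5003] exp 0.4972302
s3 -0.016 [0.4845 0.514  0.4992] exp 0.4968882
s3 -0.01 [0.484  0.5145 0.4993] exp 0.4965462
d3 -0.028 [0.4825 0.513  0.4978] exp 0.4975722
d3 -0.022 [0.482  0.513  0.4975] exp 0.4972302
d3 -0.016 [0.4825 0.5125 0.4975] exp 0.4968882
d3 -0.01 [0.4815 0.5135 0.4975] exp 0.4965462
```

The side and scene views show the gauge about 6.5 mm to the +x side of the stripe line, and nearly flat. I'll shift it -2.5 mm across and lower it onto the bed.

>>> step_arm --series '[[[2,-1,0,0],[5,-2.5,0,0],[7,-2.5,0,0],[8.5,-2.5,0,0],[8.5,-2.5,0,0]]]'

```text
time: 5.9
ee_pos: [0.4873, 0.1064, 0.0452]
orientation: [1.17, 1.234, -1.164]
contact_force: [-1.4, 0.3, -1.6]
opening: 0.335
```

>>> step_arm --series '[[[0,0,5,0],[0,0,12,0],[0,0,20,0],[0,0,28,0],[0,0,36,0],[0,0,44,0],[0,0,52,0],[0,0,60,0],[0,0,60,0]]]'

```text
time: 6.8
ee_pos: [0.4907, 0.0448, 0.0451]
orientation: [1.17, 1.232, -1.166]
contact_force: [-0.3, -0.7, -1.5]
opening: 0.334
```

>>> step_arm --series '[[[0,0,8,0],[0,0,16,0],[0,0,24,0],[0,0,32,0],[0,0,40,0],[0,0,48,0],[0,0,56,0],[0,0,64,0],[0,0,71,0],[0,0,75,0],[0,0,76,0],[0,0,76,0]]]'

```text
time: 8.0
ee_pos: [0.4948, -0.0315, 0.0451]
orientation: [1.17, 1.232, -1.167]
contact_force: [0.6, -0.7, -0.5]
opening: 0.335
```

```bash
python3 - <<'E'
from h import *
snap('scene','s4'); snap('side','d4')
o=robot.observe(); print(o['time'],o['ee_pos'],o['contact_force'])
C=np.zeros((600,800,3),np.uint8)
def put(f,x0,y0,w,h,s,X,Y):
    c=cv2.resize(cv2.imread(f'pics/{f}.png')[y0:y0+h,x0:x0+w],None,fx=s,fy=s,interpolation=cv2.INTER_CUBIC); C[Y:Y+c.shape[0],X:X+c.shape[1]]=c
put('s4',205,215,180,110,3,0,0)
put('d4',275,190,190,150,2.1,401,285)
put('s4',205,215,1,1,1,0,0)
cv2.imwrite('pics/c4.png',C)
E
```

```text
8.1 [ 0.4948392  -0.03118569  0.04507084] [ 0.25649664 -1.3957531  -1.24044907]
```

View pics/c4.png

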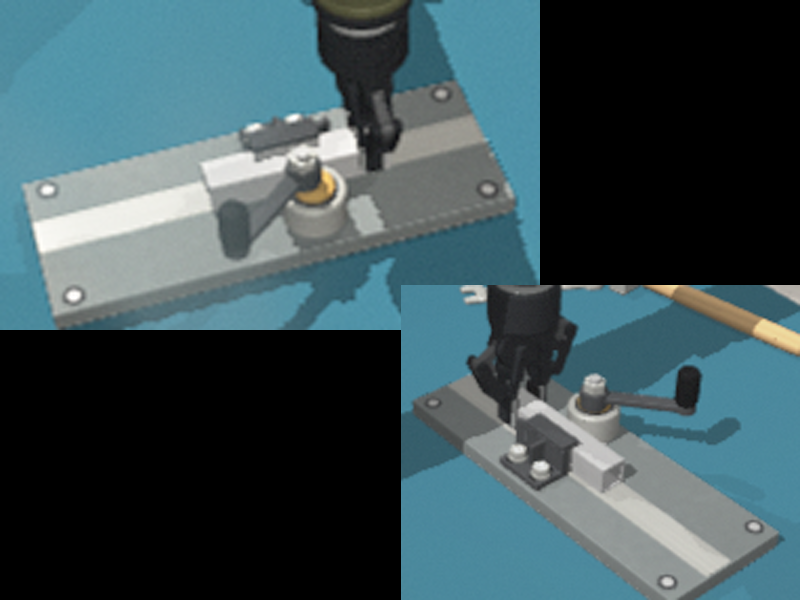

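The gauge sits under the lip between fence and roller, centred at about y = +4 mm. I'll release it, rise, and move above the knob.

>>> step_arm --series '[[[0,0,0,0],[0,0,0,0],[0,0,0,0],[0,0,0,0],[-10,0,0,0],[-40,0,0,0],[-80,0,0,0],[-115,0,0,0],[-130,0,0,0],[-130,0,0,0]]]' --gripper 50

```text
time: 9.1
ee_pos: [0.4957, -0.0311, 0.1781]
orientation: [1.172, 1.228, -1.163]
contact_force: [0.1, -0.5, -0.3]
opening: 0.589
```

>>> step_arm --series '[[[0,8,12,-0.1],[0,20,28,-0.22],[0,32,44,-0.35],[0,45,60,-0.48],[0,57,77,-0.61],[0,69,93,-0.74],[0,80,109,-0.87],[0,90,122,-1.0],[0,98,133,-1.13],[0,102,139,-1.25],[0,102,139,-1.25],[0,102,139,-1.25]]]'

```text
time: 10.3
ee_pos: [0.6045, -0.164, 0.1783]
orientation: [0.212, 1.554, -0.21]
contact_force: [-0.0, -0.0, -0.1]
opening: 0.583
```

```bash
python3 - <<'E'
from h import *
snap('scene','s5'); snap('side','d5'); snap('wrist','w5')
o=robot.observe(); print(o['time'],o['ee_pos'],o['contact_force'],Ro.from_rotvec(o['orientation']).as_matrix().round(3),o['joint_positions'])
C=np.zeros((600,800,3),np.uint8)
def put(f,x0,y0,w,h,s,X,Y):
    c=cv2.resize(cv2.imread(f'pics/{f}.png')[y0:y0+h,x0:x0+w],None,fx=s,fy=s,interpolation=cv2.INTER_CUBIC); C[Y:Y+c.shape[0],X:X+c.shape[1]]=c
put('s5',205,215,180,110,2.2,0,0)
put('d5',275,190,190,150,2,0,300)
put('w5',0,0,640,480,.625,400,0)
cv2.imwrite('pics/c5.png',C)
E
```

```text
10.45 [ 0.60480063 -0.1635706   0.17908776] [-0.09550602 -0.29657151 -0.21592833] [[ 0.008  0.264  0.964]
 [-0.     0.965 -0.264]
 [-1.     0.002  0.008]] [ 0.65185089  0.64366194 -0.73083598  1.59988647  0.47346295  1.07375035
  1.09736358]
```

View pics/c5.png

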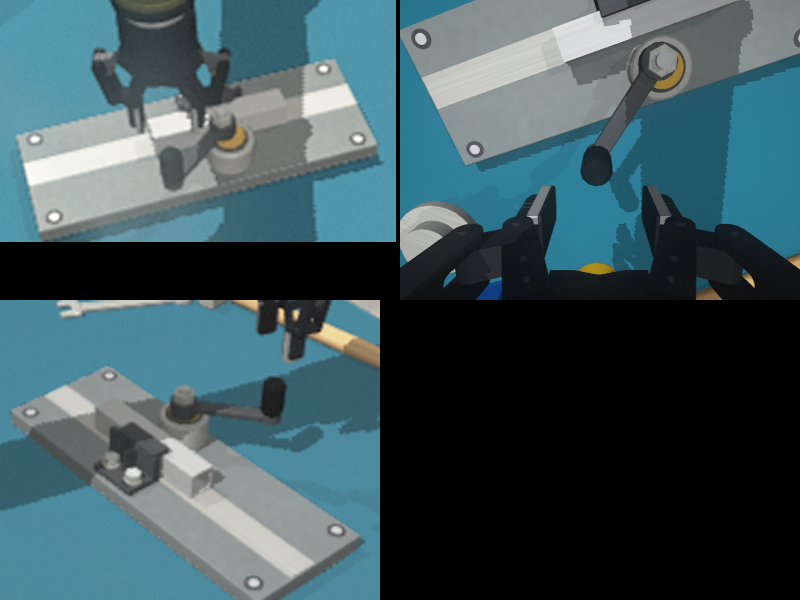

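```bash
python3 - <<'E'
from h import *
W=lambda x,y:((x-400)/.625,y/.625)
k=onz('w5',W(597,158),.121); n=onz('w5',W(660,60),.098)
print('knob',k,'nut',n,np.linalg.norm((k-n)[:2]),np.degrees(np.arctan2(*(k-n)[1::-1])))
print([onz('w5',W(*p),.02).round(4) for p in [(421,39),(475,150)]])
o=robot.observe();R=Ro.from_rotvec(o['orientation']).as_matrix(); print(R.T@(k-o['ee_pos'])*1e3)
K,Rr,t=cam('w5');print(-Rr.T@t)
# knob base check: lever-knob bottom pixels
print(proj('w5',(.6047,-.1643,.121)),proj('w5',(.540,-.0947,.098)))
E
```

```text
knob [ 0.59116727 -0.16059005  0.121     ] nut [ 0.53763103 -0.0978583   0.098     ] 0.0824706056236566 -49.52204239308853
[array([ 0.4556, -0.3051,  0.02  ]), array([ 0.5763, -0.2981,  0.02  ])]
[ 57.9740884   -0.82061691 -14.39693015]
[ 0.53696414 -0.14473253  0.30199801]
[315.26615193 281.88458088] [423.77263046  99.32961047]
```

Knob top is at about composite (597,176), which matches the predicted (0.604, -0.164). Next I'll descend and grip it lightly.

>>> step_arm --series '[[[15,0,-1,0],[35,0,-1,0],[55,0,-1,0],[66,0,-1,0],[70,0,-1,0],[70,0,-1,0],[70,0,-1,0]]]'

```text
time: 11.15
ee_pos: [0.6049, -0.1632, 0.11]
orientation: [0.21, 1.551, -0.209]
contact_force: [0.7, 0.2, -0.1]
opening: 0.58
```

>>> step_arm --series '[[[0,0,0,0],[0,0,0,0],[0,0,0,0],[0,0,0,0],[0,0,0,0]]]' --gripper 15 --squeeze 20

```text
time: 11.65
ee_pos: [0.6055, -0.1634, 0.111]
orientation: [0.21, 1.549, -0.21]
contact_force: [-0.9, 0.0, 5.6]
opening: 0.282
```

```bash
cat > arc.py <<'E'
from h import *
C=np.array([.5392,-.095]); yaw=.0571
def arc(qs):
    o=robot.observe(); R=Ro.from_rotvec(o['orientation']).as_matrix(); p=o['ee_pos']; d=p[:2]-C
    r=np.hypot(*d); q0=np.arctan2(d[1],d[0])-yaw; print('t',round(o['time'],2),'q',q0.round(4),'r',r.round(4),'F',np.round(o['contact_force'],1))
    rr=.0953
    for q in qs:
        w=np.r_[C+rr*np.array([np.cos(q+yaw),np.sin(q+yaw)]),p[2]]; print(round(q,3),(R.T@(w-p)*1e3).round(1))
E
python3 -c "
from arc import *
arc(np.arange(-.8,-.14,.06))"
```

```text
t 11.65 q -0.858 r 0.0953 F [-0.9  0.   5.6]
-0.8 [0.  4.8 2.7]
-0.74 [ 0.1 10.   5.1]
-0.68 [ 0.1 15.3  7.3]
-0.62 [ 0.1 20.7  9.1]
-0.56 [ 0.2 26.2 10.6]
-0.5 [ 0.2 31.8 11.8]
-0.44 [ 0.2 37.5 12.6]
-0.38 [ 0.2 43.2 13.1]
-0.32 [ 0.2 48.9 13.2]
-0.26 [ 0.2 54.6 13. ]
-0.2 [ 0.2 60.3 12.5]
-0.14 [ 0.2 65.9 11.6]
```

>>> step_arm --series '[[[0,5,2.7,0],[0,10,5,0],[0,15,7.3,0],[0,21,9,0],[0,26,10.6,0],[0,32,11.8,0],[0,37.5,12.6,0],[0,43,13,0],[0,49,13.2,0],[0,54.5,13,0],[0,60,12.5,0],[0,60,12.5,0],[0,60,12.5,0]]]'

```text
time: 12.95
ee_pos: [0.6335, -0.1079, 0.1111]
orientation: [0.21, 1.55, -0.208]
contact_force: [-0.9, 1.3, -0.9]
opening: 0.282
```

```bash
python3 -c "
from arc import *
arc(np.arange(-.18,.6,.04))"
```

```text
t 12.95 q -0.1926 r 0.0952 F [-0.9  1.3 -0.9]
-0.18 [ 0.   1.2 -0. ]
-0.14 [ 0.   5.  -0.7]
-0.1 [ 0.   8.7 -1.4]
-0.06 [ 0.  12.4 -2.4]
-0.02 [ 0.  16.1 -3.4]
0.02 [ 0.  19.7 -4.6]
0.06 [-0.  23.2 -6. ]
0.1 [-0.  26.7 -7.5]
0.14 [-0.  30.2 -9.1]
0.18 [ -0.   33.6 -10.9]
0.22 [ -0.   36.9 -12.8]
0.26 [ -0.1  40.1 -14.8]
0.3 [ -0.1  43.2 -17. ]
0.34 [ -0.1  46.3 -19.3]
0.38 [ -0.1  49.2 -21.7]
0.42 [ -0.1  52.1 -24.2]
0.46 [ -0.1  54.8 -26.9]
0.5 [ -0.2  57.5 -29.6]
0.54 [ -0.2  60.  -32.5]
0.58 [ -0.2  62.4 -35.4]
```

>>> step_arm --series '[[[0,3,-0.3,0],[0,6,-0.9,0],[0,9,-1.5,0],[0,12.4,-2.4,0],[0,12.4,-2.4,0]]]'

```text
time: 13.45
ee_pos: [0.6344, -0.0944, 0.1111]
orientation: [0.21, 1.55, -0.207]
contact_force: [-2.1, -0.4, -0.9]
opening: 0.279
```

>>> step_arm --series '[[[0,2,-0.6,0],[0,3.7,-1.0,0],[0,5.5,-1.6,0],[0,7.3,-2.2,0],[0,7.3,-2.2,0]]]'

```text
time: 13.95
ee_pos: [0.634, -0.0864, 0.1111]
orientation: [0.21, 1.55, -0.207]
contact_force: [-2.1, 0.2, 0.9]
opening: 0.284
```

```bash
python3 -c "
from arc import *
arc(np.arange(.02,.4,.02))"
```

```text
t 13.95 q 0.0334 r 0.0952 F [-2.1  0.2  0.9]
0.02 [ 0.  -1.2  0.6]
0.04 [ 0.   0.6 -0.1]
0.06 [-0.   2.4 -0.8]
0.08 [-0.   4.2 -1.5]
0.1 [-0.   5.9 -2.3]
0.12 [-0.   7.6 -3.1]
0.14 [-0.   9.4 -3.9]
0.16 [-0.  11.1 -4.8]
0.18 [-0.  12.7 -5.7]
0.2 [-0.  14.4 -6.6]
0.22 [-0.  16.  -7.6]
0.24 [-0.  17.7 -8.6]
0.26 [-0.  19.3 -9.6]
0.28 [ -0.   20.8 -10.7]
0.3 [ -0.   22.4 -11.8]
0.32 [ -0.1  23.9 -12.9]
0.34 [ -0.1  25.5 -14.1]
0.36 [ -0.1  26.9 -15.3]
0.38 [ -0.1  28.4 -16.5]
```

>>> step_arm --series '[[[0,2.4,-0.8,0],[0,4.2,-1.5,0],[0,4.2,-1.5,0]]]'

```text
time: 14.25
ee_pos: [0.6334, -0.0814, 0.1111]
orientation: [0.209, 1.551, -0.206]
contact_force: [-2.6, 0.2, 0.9]
opening: 0.28
```

>>> step_arm --series '[[[0,1.7,-0.8,0],[0,3.4,-1.6,0],[0,3.4,-1.6,0]]]'

```text
time: 14.55
ee_pos: [0.6327, -0.0772, 0.111]
orientation: [0.209, 1.551, -0.205]
contact_force: [-2.6, -0.5, 0.9]
opening: 0.285
```

>>> step_arm --series '[[[0,1.7,-0.9,0],[0,3.3,-1.8,0],[0,3.3,-1.8,0]]]'

```text
time: 14.85
ee_pos: [0.6317, -0.0731, 0.111]
orientation: [0.209, 1.551, -0.205]
contact_force: [-2.1, -0.7, -0.8]
opening: 0.285
```

>>> step_arm --series '[[[0,1.6,-1.0,0],[0,3.2,-2.0,0],[0,3.2,-2.0,0]]]'

```text
time: 15.15
ee_pos: [0.6306, -0.0689, 0.1111]
orientation: [0.209, 1.551, -0.204]
contact_force: [-1.5, -0.6, 0.3]
opening: 0.28
```

>>> step_arm --series '[[[0,1.6,-1.1,0],[0,3.1,-2.1,0],[0,3.1,-2.1,0]]]'

```text
time: 15.45
ee_pos: [0.6294, -0.0649, 0.1111]
orientation: [0.209, 1.551, -0.204]
contact_force: [-1.5, -1.0, -0.3]
opening: 0.282
```

```bash
python3 - <<'E'
from arc import *
arc([.28,.3,.32,.34,.36,.38,.4,.42,.44,.46,.5])
snap('scene','s6');snap('side','d6')
C=np.zeros((600,800,3),np.uint8)
def put(f,x0,y0,w,h,s,X,Y):
    c=cv2.resize(cv2.imread(f'pics/{f}.png')[y0:y0+h,x0:x0+w],None,fx=s,fy=s,interpolation=cv2.INTER_CUBIC); C[Y:Y+c.shape[0],X:X+c.shape[1]]=c
put('s6',240,235,130,80,3,0,0)
put('d6',305,230,100,90,5.5,400-150,100) if 0 else put('d6',315,225,100,100,4,400,0)
put('s5',240,235,130,80,3,0,300); 
cv2.imwrite('pics/c6.png',C[:550])
E
```

```text
t 15.45 q 0.2648 r 0.095 F [-1.5 -1.  -0.3]
0.28 [ 0.   1.3 -0.6]
0.3 [-0.   2.9 -1.7]
0.32 [-0.   4.4 -2.8]
0.34 [-0.  6. -4.]
0.36 [-0.   7.5 -5.1]
0.38 [-0.   8.9 -6.4]
0.4 [-0.  10.4 -7.6]
0.42 [-0.  11.8 -8.9]
0.44 [ -0.   13.2 -10.2]
0.46 [ -0.   14.6 -11.5]
0.5 [ -0.1  17.2 -14.2]
```

View pics/c6.png

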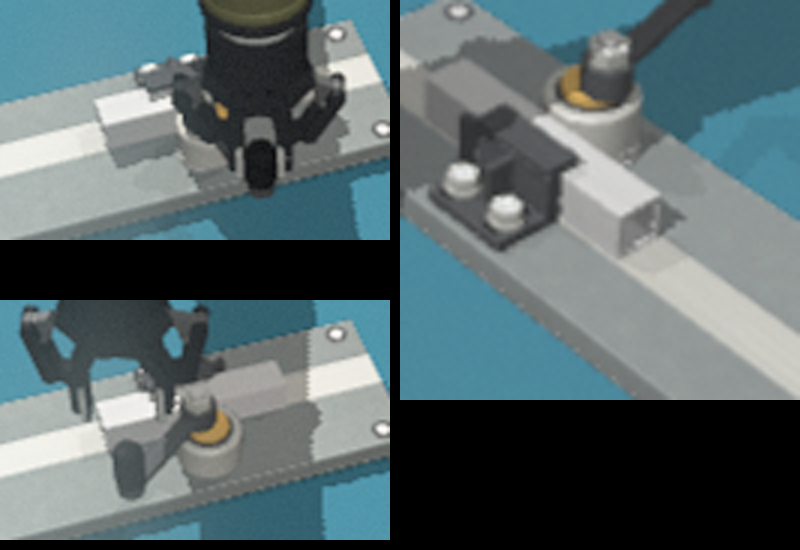

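Roller appears to be almost at the gauge, with no force rise yet. I'll continue in small steps.

>>> step_arm --series '[[[0,1.3,-0.7,0],[0,2.9,-1.7,0],[0,2.9,-1.7,0]]]'

```text
time: 15.85
ee_pos: [0.6282, -0.0614, 0.1111]
orientation: [0.209, 1.552, -0.203]
contact_force: [-2.5, -1.5, 0.9]
opening: 0.28
```

>>> step_arm --series '[[[0,1.5,-1.2,0],[0,3.0,-2.3,0],[0,3.0,-2.3,0]]]'

```text
time: 16.15
ee_pos: [0.6266, -0.0576, 0.1111]
orientation: [0.209, 1.552, -0.203]
contact_force: [-1.9, -1.0, 0.7]
opening: 0.283
```

>>> step_arm --series '[[[0,1.5,-1.2,0],[0,2.9,-2.4,0],[0,2.9,-2.4,0]]]'

```text
time: 16.45
ee_pos: [0.6249, -0.0539, 0.111]
orientation: [0.209, 1.552, -0.203]
contact_force: [-2.3, -2.8, -0.8]
opening: 0.278
```

>>> step_arm --series '[[[0,1.4,-1.3,0],[0,2.8,-2.6,0],[0,2.8,-2.6,0]]]'

```text
time: 16.75
ee_pos: [0.6235, -0.051, 0.111]
orientation: [0.208, 1.551, -0.203]
contact_force: [1.5, -4.4, -0.9]
opening: 0.284
```

Contact: tangential force rose from 1.4 to about 4.6 N and the motion is stalling, at q ≈ 0.42. I'll ease off slightly and release.

>>> step_arm --series '[[[0,-0.8,0.6,0],[0,-0.8,0.6,0]]]'

```text
time: 16.95
ee_pos: [0.624, -0.052, 0.111]
orientation: [0.209, 1.551, -0.204]
contact_force: [0.8, -4.1, -0.6]
opening: 0.281
```

>>> step_arm --series '[[[0,0,0,0],[0,0,0,0],[0,0,0,0],[0,0,0,0],[0,0,0,0]]]' --gripper 50

```text
time: 17.45
ee_pos: [0.624, -0.0517, 0.1111]
orientation: [0.209, 1.551, -0.203]
contact_force: [0.4, 0.3, -0.7]
opening: 0.586
```

>>> step_arm --series '[[[-10,0,0,0],[-35,0,0,0],[-65,0,0,0],[-85,0,0,0],[-90,0,0,0],[-90,0,0,0]]]'

```text
time: 18.05
ee_pos: [0.6234, -0.0518, 0.2021]
orientation: [0.209, 1.549, -0.203]
contact_force: [0.5, -0.2, 0.5]
opening: 0.582
```

```bash
python3 - <<'E'
from h import *
o=robot.observe(); print(o['time'],o['ee_pos'],o['contact_force'],Ro.from_rotvec(o['orientation']).as_matrix().round(3))
snap('scene','s7');snap('side','d7');snap('wrist','w7')
C=np.zeros((600,800,3),np.uint8)
def put(f,x0,y0,w,h,s,X,Y):
    c=cv2.resize(cv2.imread(f'pics/{f}.png')[y0:y0+h,x0:x0+w],None,fx=s,fy=s,interpolation=cv2.INTER_CUBIC); C[Y:Y+c.shape[0],X:X+c.shape[1]]=c
put('s7',210,235,170,90,2.3,0,0)
put('d7',305,215,130,115,3,0,240)
put('w7',0,0,640,480,.62,400,0)
put('w7',200,0,200,150,2,400,300)
cv2.imwrite('pics/c7.png',C)
E
```

```text
18.05 [ 0.62336125 -0.05184851  0.20209717] [ 0.49469633 -0.19286807  0.46690661] [[ 0.012  0.26   0.966]
 [ 0.002  0.966 -0.26 ]
 [-1.     0.005  0.011]]
```

View pics/c7.png

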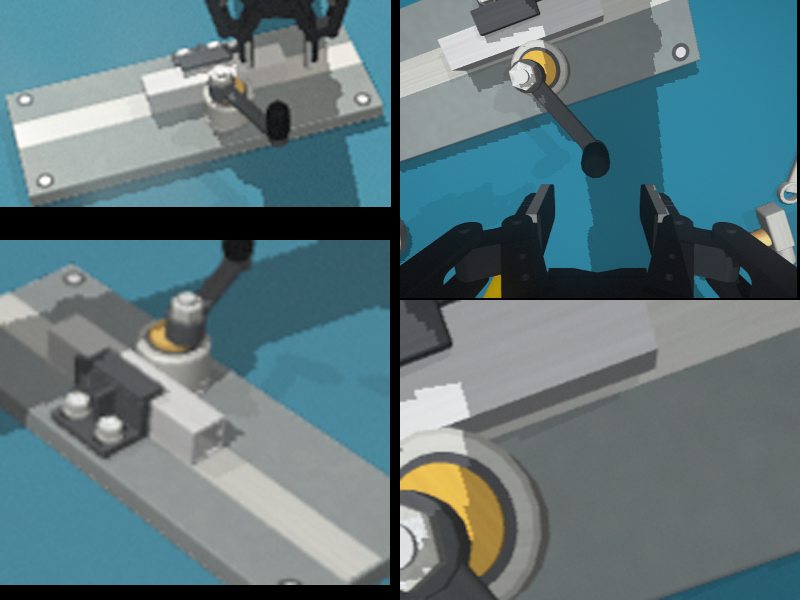

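Wrist and side views show the roller tangent to the gauge and the lever free at q ≈ 0.42. I'll move above the outfeed end.

>>> step_arm --series '[[[0,-10,-6,0.1],[0,-24,-15,0.22],[0,-40,-26,0.35],[0,-57,-37,0.48],[0,-74,-48,0.61],[0,-91,-59,0.74],[0,-107,-70,0.87],[0,-122,-80,1.0],[0,-134,-88,1.13],[0,-142,-93,1.25],[0,-142,-93,1.25],[0,-142,-93,1.25]]]'

```text
time: 19.4
ee_pos: [0.4957, -0.1648, 0.1981]
orientation: [1.169, 1.234, -1.157]
contact_force: [-0.3, 1.2, 0.2]
opening: 0.584
```

```bash
python3 - <<'E'
from h import *
o=robot.observe(); R=Ro.from_rotvec(o['orientation']).as_matrix(); print(o['time'],o['ee_pos'],o['contact_force'],R.round(3))
def prof(f,y,z,xs):
    g=cv2.GaussianBlur(cv2.imread(f'pics/{f}.png'),(0,0),.6).astype(np.float32).mean(2)
    p=np.array([proj(f,(x,y+(x-.5)*.057,z)) for x in xs],np.float32)
    return cv2.remap(g,p[:,0].reshape(-1,1),p[:,1].reshape(-1,1),cv2.INTER_LINEAR).ravel()
xs=np.arange(.46,.54,.0005)
for f in('s7','d7'):
  for y in(-.165,-.16,-.155,-.15):
    v=prof(f,y,.05,xs);d=np.gradient(v);a,b=xs[d.argmax()],xs[d.argmin()];print(f,y,a,b,round((a+b)/2,4),'at y=-.165:',round((a+b)/2+.057*(y+.165)*-1*-1,4))
# outfeed end along axis
ys=np.arange(-.21,-.13,.0005)
for f in('s7','d7'):
    g=cv2.GaussianBlur(cv2.imread(f'pics/{f}.png'),(0,0),.6).astype(np.float32).mean(2)
    p=np.array([proj(f,(.4967-.057*(y+.165),y,.05)) for y in ys],np.float32)
    v=cv2.remap(g,p[:,0].reshape(-1,1),p[:,1].reshape(-1,1),1).ravel();d=np.gradient(v);print(f,'end y',ys[np.abs(d).argmax()],ys[d.argmax()])
print(R.T@(np.array([.4967,-.1653,.048])-o['ee_pos'])*1e3)
E
```

```text
19.4 [ 0.49570811 -0.1648024   0.19805273] [-0.34471115  1.16862425  0.19524616] [[ 0.008  0.998  0.062]
 [ 0.002  0.062 -0.998]
 [-1.     0.008 -0.002]]
s7 -0.165 0.48450000000000004 0.5165000000000001 0.5005 at y=-.165: 0.5005
s7 -0.16 0.48350000000000004 0.5125000000000001 0.498 at y=-.165: 0.4983
s7 -0.155 0.48300000000000004 0.5150000000000001 0.499 at y=-.165: 0.4996
s7 -0.15 0.48250000000000004 0.5165000000000001 0.4995 at y=-.165: 0.5004
d7 -0.165 0.48300000000000004 0.5135000000000001 0.4983 at y=-.165: 0.4983
d7 -0.16 0.48300000000000004 0.5125000000000001 0.4978 at y=-.165: 0.498
d7 -0.155 0.4605 0.5135000000000001 0.487 at y=-.165: 0.4876
d7 -0.15 0.464 0.512 0.488 at y=-.165: 0.4889
s7 end y -0.17249999999999996 -0.17249999999999996
d7 end y -0.17699999999999996 -0.17699999999999996
[150.05419471  -0.23834728   0.85820337]
```

>>> step_arm --series '[[[25,0,0,0],[60,0,0,0],[95,0,0.5,0],[125,0.3,0.8,0],[143,0.3,0.8,0],[150,0.3,0.8,0],[150,0.3,0.8,0],[150,0.3,0.8,0]]]'

```text
time: 20.2
ee_pos: [0.498, -0.1649, 0.0487]
orientation: [1.168, 1.233, -1.155]
contact_force: [0.4, 0.2, 0.1]
opening: 0.583
```

>>> step_arm --series '[[[0,0,0,0],[0,0,0,0],[0,0,0,0],[0,0,0,0],[0,0,0,0],[0,0,0,0]]]' --gripper 10 --squeeze 60

```text
time: 20.8
ee_pos: [0.4982, -0.1651, 0.0501]
orientation: [1.168, 1.232, -1.154]
contact_force: [-1.1, 0.8, 6.3]
opening: 0.337
```

>>> step_arm --series '[[[0,0,4,0],[0,0,10,0],[0,0,16,0],[0,0,22,0],[0,0,28,0],[0,-0.1,34,0],[0,-0.2,40,0],[0,-0.2,46,0],[0,-0.2,50,0]]]'

```text
time: 21.7
ee_pos: [0.5011, -0.2151, 0.0501]
orientation: [1.169, 1.232, -1.154]
contact_force: [-0.7, 6.4, 0.4]
opening: 0.336
```

>>> step_arm --series '[[[0,0,5,0],[0,0,11,0],[0,0,17,0],[0,0,23,0],[0,-0.1,29,0],[0,-0.1,35,0],[0,-0.2,41,0],[0,-0.2,47,0],[0,-0.2,53,0],[0,-0.3,59,0],[0,-0.3,65,0],[0,-0.3,71,0],[0,-0.4,77,0],[0,-0.4,83,0],[0,-0.4,89,0],[0,-0.5,93,0],[0,-0.5,94,0],[0,-0.5,94,0]]]'

```text
time: 23.5
ee_pos: [0.5065, -0.3094, 0.0501]
orientation: [1.169, 1.232, -1.155]
contact_force: [-0.7, 2.3, 3.9]
opening: 0.333
```

```bash
python3 - <<'E'
from h import *
o=robot.observe(); print(o['time'],o['ee_pos'],o['contact_force'])
snap('scene','s8');snap('side','d8')
C=np.zeros((600,800,3),np.uint8)
def put(f,x0,y0,w,h,s,X,Y):
    c=cv2.resize(cv2.imread(f'pics/{f}.png')[y0:y0+h,x0:x0+w],None,fx=s,fy=s,interpolation=cv2.INTER_CUBIC); C[Y:Y+c.shape[0],X:X+c.shape[1]]=c
put('s8',200,215,190,120,2.1,0,0)
put('d8',275,200,190,150,2.1,400,0)
cv2.imwrite('pics/c8.png',C[:320])
E
```

```text
23.5 [ 0.50654954 -0.30942178  0.05008917] [-0.7165008   2.30605802  3.89654325]
```

View pics/c8.png

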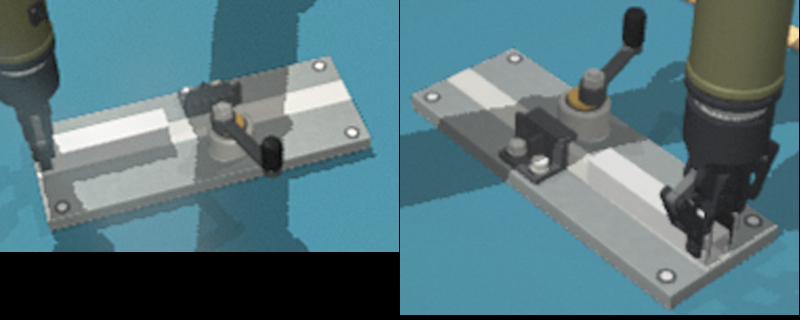

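The gauge has been drawn clear of fence and roller, is flat on the bed (centre ≈ -140 mm), and the lever hasn't moved. I'll release it and lift.

>>> step_arm --series '[[[0,0,0,0],[0,0,0,0],[0,0,0,0],[0,0,0,0],[0,0,0,0],[-8,0,0,0],[-30,0,0,0],[-65,0,0,0],[-100,0,0,0],[-125,0,0,0],[-130,0,0,0],[-130,0,0,0],[-130,0,0,0]]]' --gripper 50

```text
time: 24.9
ee_pos: [0.5046, -0.3095, 0.1793]
orientation: [1.169, 1.233, -1.155]
contact_force: [-0.3, 0.5, -0.1]
opening: 0.585
```

```bash
python3 - <<'E'
from h import *
o=robot.observe(); print(o['time'],o['ee_pos'],o['contact_force'])
snap('scene','s9');snap('side','d9');snap('wrist','w9')
C=np.zeros((600,800,3),np.uint8)
def put(f,x0,y0,w,h,s,X,Y):
    c=cv2.resize(cv2.imread(f'pics/{f}.png')[y0:y0+h,x0:x0+w],None,fx=s,fy=s,interpolation=cv2.INTER_CUBIC); C[Y:Y+c.shape[0],X:X+c.shape[1]]=c
put('s9',200,215,190,120,2.1,0,0)
put('d9',275,200,190,150,2.1,400,0)
put('s9',0,0,640,480,.58,0,320); put('w9',0,0,640,480,.58,400,320)
cv2.imwrite('pics/c9.png',C)
E
```

```text
24.9 [ 0.50459119 -0.30945832  0.17926814] [-0.28494616  0.47187003 -0.11993359]
```

View pics/c9.png

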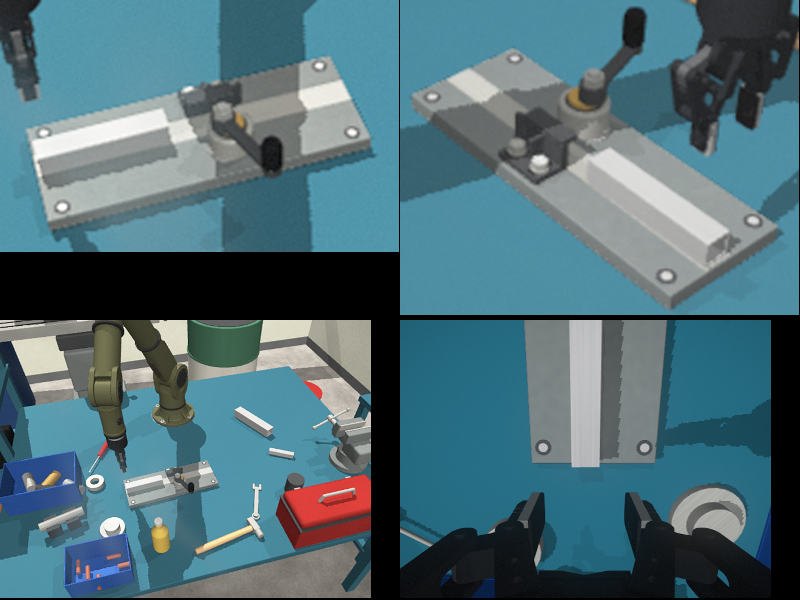

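```bash
python3 - <<'E'
from h import *
for a,b,(x,y,w,h) in (('s7','s9',(318,272,26,30)),('d8','d9',(565//1,0,1,1)) ,('s0','s9',(0,0,1,1))):
    if w<5: continue
    A=cv2.imread(f'pics/{a}.png');B=cv2.imread(f'pics/{b}.png')
    r=cv2.matchTemplate(B[y-12:y+h+12,x-12:x+w+12],A[y:y+h,x:x+w],cv2.TM_CCOEFF_NORMED);_,m,_,l=cv2.minMaxLoc(r);print('knob shift px',l[0]-12,l[1]-12,round(m,3))
A=cv2.imread('pics/scene0.png');B=cv2.imread('pics/s9.png')
for n,(x,y,w,h) in dict(flange=(170,338,48,42),bearing=(145,264,38,34),billet=(490,262,36,40),spanner=(430,280,24,64)).items():
    r=cv2.matchTemplate(B[y-12:y+h+12,x-12:x+w+12],A[y:y+h,x:x+w],cv2.TM_CCOEFF_NORMED);_,m,_,l=cv2.minMaxLoc(r);print(n,l[0]-12,l[1]-12,round(m,3))
robot.hand_in()
E
```

```text
knob shift px -1 1 0.958
flange 0 0 0.998
bearing 0 0 0.998
billet 0 0 0.999
spanner 0 0 0.999
the job is handed in; nothing more can be done
```

The job is done and handed in at about 25 s on the robot's clock; `hand_in` gave no verdict.

- **Feeding:** I picked the middle-sized box section, which measured 159.7 × 30 mm. I fed it in under the lip from the infeed end, to within about 4 mm of the bolt axis, and let go.
- **Setting:** I swung the lever from about -0.86 to 0.42 rad. There the knob force rose from about 1.4 N to 4.6 N, with the roller holding the gauge against the fence. I eased off by about 1 mm and released the knob.
- **Drawing through:** I gripped the outfeed end and slid the gauge about 144 mm on the bed. It pulled with light drag of about 6 N. It now lies flat, clear of fence and roller, with its middle about 140 mm past the bolt axis.

**Last checks**
- **Bystanders:** the images show no shift of the flange, bearing, billet or spanner.
- **Contact:** wrist force is near zero.
- **Knob:** it shifted about 1 pixel between the pictures before and after the draw. That is perhaps 2–3 mm at the knob, or about 0.2–0.3 mm of gap, which is within tolerance. It could also be changed shadows.
- **Gap:** I did not measure it directly; I inferred it from the contact force and the drag.
- **Cameras:** the scene, side and wrist cameras disagreed by 2–6 mm across the guide. I set the line using the held gauge as reference.

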